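# Lay the slide box down and park it against the tube rack

## Robot

A 6-joint arm with a two-finger parallel gripper is mounted at the origin on a cart in front of the work surface, level with it; the furniture and walls round the work are solid. World frame = base frame: x ahead of the robot, y to its left, z up, the work surface at z = 0. Lengths are in m, angles in rad, forces in N, time in s.
With the tool pointing down it reaches from about 0.275 to 1 m from the base axis. Payload 8.4 kg.
Tool frame: the origin (TCP) lies midway between the tips of the shut fingers; the grasp point (between the pads) lies 19 mm behind it; z points along the fingers, y is the line along which they close (so a half turn about z gives the same grasp; the last joint's range is limited). The gripper opens to 85 mm and grips with 20 to 120 N. Pads are 22 mm wide; open, the fingers measure 114 mm over their backs; the gripper's body (76 mm by 85 mm) begins 54 mm behind the grasp point. The pads swing forward as they close: fully open they stand 13 mm farther back than shut.
Start: joints at [1.28, 0.353, 1.633, -0, 1.155, -0.002], TCP at [0.178, 0.599, 0.231] pointing down, gripper open.
Joint ranges: [-2.63, 2.63], [-0.92, 2.1], [0.06, 2.66], [-1.3, 4.44], [0, 2.69], [-3.02, 3.02]. Speed limits (rad/s): [2.22, 2.22, 2.79, 3.14, 3.14, 3.14].

## Interface

Orientations are given as a unit quaternion [w, x, y, z].
In Python, from rig import bot, eyes, ticket, models gives the robot as it stands.
- The arm moves only by the tool drive_tool, never from a script. Its argument "series" is a list that holds one entry, the list of rows, each a list of 7 numbers: the closure, from 0 (fully open) to 1 (shut), then the shift along the tool's x, y, z in cm, then the turn, a rotation vector about the tool's x, y, z in degrees. A call has 1 to 8 rows; each row shifts and turns the commanded pose from where the row before left it, along the tool's axes as they then stand; what a row does not reach is not made up. A row lasts 1/12 s, in which the tool goes at most 41.7 mm and 7.16 degrees, less where a joint would pass 70% of its speed; a pose out of reach is approached as far as the arm can. A call with a gripper value outside its range is refused whole. The fingers move at their own pace and stop on an object; "force" is the grip in N (left out, the last holds). Time passes only in rows, so rows that do not move let the fingers close. It gives the time, the measured TCP pose, the force, the opening and the grip force at its end, in the units of the state.
- bot.state(): the state, without advancing time (a new reading comes with each control period).
- eyes.snapshot(name): name is "scene" or "top" or "wrist"; returns a dict with "color" (400x640x3 uint8, red, green, blue), "fx", "fy", "cx", "cy" (pixels), "R" (3x3) and "t" (3): a world point X has camera coordinates R X + t; the wrist camera has in their place "hand_eye" (4x4, takes a point from camera to tool coordinates, whose origin is the TCP and whose axes are the flange's). Camera axes: x right, y down, z forward; pixel columns grow to the right and rows downward; lengths in m; the calibration is good to about 2 mm. A picture is of the moment at which its call begins: read the wrist's pose just before it. There is no depth.
- ticket.sign_off(): hands the job in; it is judged then, once.
Trained networks look in the newest picture that a camera, given by its name, has taken for a name from the list of things; names that differ only in an ending like _2 or _b are one class to them, and where a whole thing is asked for, a point or a joint stands for the part that bears it (a point fixed in the world has none). Each returns a list of dicts, best first, with "confidence" (0 to 1); they miss things now and then, are a little off and sometimes report something else, mostly with a low value. They report only what shows in the picture. A call takes as long as a camera call. They do not tell look-alikes from the thing itself.
- models.boxes_of(query, camera): "extent" ([left, top, right, bottom] in pixels, round what is visible of it).
- models.trace(query, camera): "mask" (400x640 bool, what is visible of it) and "extent" ([left, top, right, bottom] in pixels, round what is visible of it).
The state is a dict: "time": time; "qpos": joint angles; "joint_vel": joint speeds; "joint_efforts": joint torques, N m; "tool_pos": TCP position; "eef_rot": TCP orientation; "wrist_force": force on the tool from outside, world axes, zero at the start; "wrist_torque": the same for the moment, N m; "gripper_width": finger opening in m; "grasp_force": force on a finger pad.
Only numpy, scipy, OpenCV 4.12 (cv2) and the standard library are available. Lean on these libraries where they do the work, as an engineer would, in place of code of your own. Each camera call takes 0.05 s, during which the arm holds its last target. There are 200 camera calls.

## Task

The blue slide box has been left standing on its end. Push it over so that it lies on its base with the lid on top, then push it across the worktop until one of its long sides sits flush against the near long side of the purple tube rack, about in the middle. Only push it: do not lift the box, and leave the two vials and the timer where they stand.

Things in the scene. Friction and masses are not known exactly. Their poses are not given: they have to be found in the camera images.
- slide_box: Loose blue closed plastic box, 36 (x) x 88 (y, long axis) x 46 mm (z), 70 to 140 g. Origin: centre of its base face; own z points out through the lid. At first it stands on one end, own y vertical, lid facing roughly to the robot's left (+y world); it must fall to the right. Pushed near its top it tips rather than slides. Lying properly: own z up, origin at z = 0.
- box_center (a point): Centre of the slide box's block (23 mm from its base face, 44 mm above the worktop while it stands on end, 23 mm when it lies on its base).
- tube_rack: Purple tube rack, empty, fixed to the worktop, 100 mm (x, away from the robot) by 128 mm (y) by 59 mm high; origin at the centre of its underside. Its near long side is the plane x = -50 mm in its own frame, facing the robot, parallel to its own y. A bigger orange rack nearby is not meant. The slide box starts standing in front of this side and must end against it.
- stain_vial: Loose vial with a red cap, 29 mm across, 63 mm high, standing to the right of the work; origin at the centre of its underside. A bystander.
- fix_vial: Loose vial with a black cap, 29 mm across, 63 mm high, standing to the left of the rack; origin at the centre of its underside. A bystander.
- bench_timer: Loose white timer lying flat, 68 x 62 x 18 mm, to the right of the rack; origin at the centre of its underside. A bystander.
Things that resemble listed ones, but are neither listed nor needed, are in the scene too. Leave any pink look-alike of the slide_box alone. There is more than one size of the tube_rack; the job needs the larger.

How it is judged:
By the outcome, as a careful person would: the job done as asked, in the order asked, and still so for the second after the job is handed in, with the robot touching nothing.
It also fails if it takes over 48 s, if anything falls off the work surface, if the arm or the gripper's body presses on something with over 40 N, if the wrist force passes 120 N, or if a joint passes its speed limit or range.

## Working session

There is one attempt and no reset: what is moved stays moved. The work goes in short steps, Python scripts to look and compute and a tool call to move; the robot and the scene stay as the last step left them, time stands still between calls to the robot, and variables do not carry over. Pictures are saved under pics/ and viewed, at most 10 in all, crops included, and the job is handed in when it is done.

Besides the shell and the picture viewer there is one more tool, called after ">>>" in YAML: its name, and indented under it one key for each argument. drive_tool: Moves the arm, as the interface text tells. Its arguments: {"type":"object","properties":{"series":{"type":"array","items":{"type":"array","items":{"type":"array","items":{"type":"number"}}}},"force":{"type":"number"}},"required":["series"]}

```bash
mkdir -p pics
cat > h.py <<'E'
import numpy as np, cv2
from rig import bot, eyes, ticket, models
def ray(s,u,v):
    d=np.array([(u-s['cx'])/s['fx'],(v-s['cy'])/s['fy'],1.]); R=np.array(s['R']);t=np.array(s['t'])
    return -R.T@t, R.T@d
def at(s,u,v,z):
    c,d=ray(s,u,v); return c+d*(z-c[2])/d[2]
def proj(s,X):
    p=np.array(s['R'])@np.array(X)+np.array(s['t']); return [s['fx']*p[0]/p[2]+s['cx'],s['fy']*p[1]/p[2]+s['cy']]
def save(s,n): cv2.imwrite('pics/'+n+'.png',cv2.cvtColor(s['color'],cv2.COLOR_RGB2BGR))
E
python3 - <<'E'
from h import *
a=eyes.snapshot('scene');b=eyes.snapshot('top')
im=[cv2.cvtColor(x['color'],cv2.COLOR_RGB2BGR) for x in (a,b)]
for c,n in(('scene',a),('top',b)):
    print(c,-np.array(n['R']).T@n['t'],n['fx'])
    for q in('slide_box','tube_rack','stain_vial','fix_vial','bench_timer'):
        print(q,[(np.round(d['extent']).tolist(),round(d['confidence'],2)) for d in models.boxes_of(q,c)][:4])
for n,i in zip('ab',im): cv2.imwrite(f'pics/{n}.png',i)
print(bot.state())
E
```

```text
scene [-0.20511482  0.44116931  0.47572639] 436.4837920358138
slide_box [([264.0, 227.0, 294.0, 282.0], 0.72), ([256.0, 200.0, 287.0, 251.0], 0.56)]
tube_rack [([257.0, 170.0, 317.0, 214.0], 0.9), ([341.0, 246.0, 411.0, 298.0], 0.83)]
stain_vial [([415.0, 220.0, 430.0, 257.0], 0.69)]
fix_vial [([231.0, 180.0, 246.0, 205.0], 0.93), ([320.0, 180.0, 352.0, 200.0], 0.19)]
bench_timer [([322.0, 176.0, 354.0, 200.0], 0.82)]
top [0.40401613 0.25617565 1.11417666] 488.9101123764271
slide_box [([245.0, 270.0, 264.0, 288.0], 0.86), ([242.0, 221.0, 273.0, 245.0], 0.63)]
tube_rack [([301.0, 283.0, 356.0, 323.0], 0.8), ([253.0, 138.0, 310.0, 187.0], 0.63)]
stain_vial [([373.0, 263.0, 390.0, 276.0], 0.65)]
fix_vial [([224.0, 144.0, 242.0, 166.0], 0.46)]
bench_timer [([321.0, 135.0, 352.0, 165.0], 0.78)]
{'time': 0.6, 'qpos': array([ 1.27958108e+00,  3.52966004e-01,  1.63344818e+00, -2.24355948e-05,
        1.15517775e+00, -2.39471831e-03]), 'joint_vel': array([-1.71965337e-03,  5.58669886e-05, -1.05601011e-03, -1.00246845e-03,
       -7.36262650e-04,  1.30919897e-04]), 'joint_efforts': array([ 7.39839870e-04, -6.04872108e+01, -3.42307734e+01,  5.40800215e-05,
        1.18021890e-03,  2.47124382e-05]), 'tool_pos': array([0.17801242, 0.59909578, 0.23128156]), 'eef_rot': array([ 1.02050311e-05,  1.43904376e-01,  9.89591598e-01, -1.14528855e-06]), 'wrist_force': array([ 0.43887329, -0.04197731, -0.42888258]), 'wrist_torque': array([ 0.00243077, -0.01608177, -0.00366615]), 'grasp_force': 0.0, 'gripper_width': 0.08564776761293398}
```

View pics/a.png

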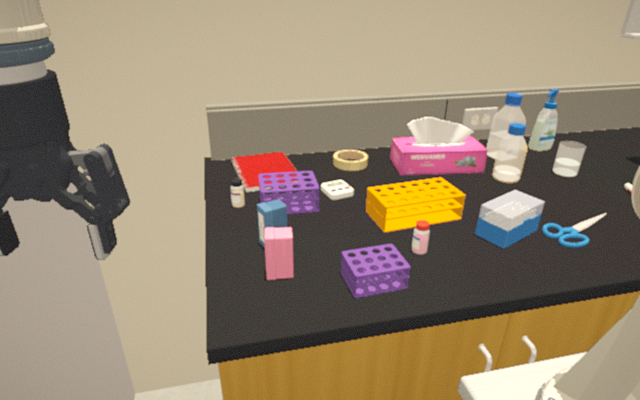

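View pics/b.png

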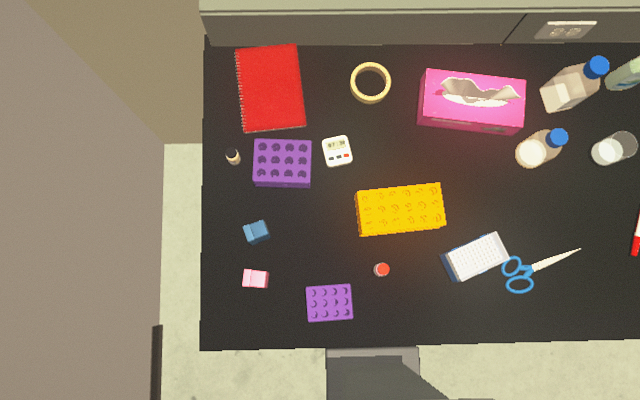

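Slide box candidates: blue at top (257,231) and pink at top (255,279). Blue fits by colour and stands in front of the rack. Rack candidates: purple at top (282,163) and purple at top (329,303). The first is bigger and has the box in front of it; the orange one is excluded. I'll measure by fitting cuboid silhouettes in both views, and check with one crop.

```bash
cat >> h.py <<'E'
from scipy.optimize import minimize
def cub(x,y,yaw,sx,sy,h):
    c,s=np.cos(yaw),np.sin(yaw)
    return [[x+c*a*sx/2-s*b*sy/2,y+s*a*sx/2+c*b*sy/2,z] for a in(-1,1) for b in(-1,1) for z in(0,h)]
def sil(s,P,k=4):
    p=np.array([proj(s,X) for X in P]); p=cv2.convexHull(np.float32(p)).reshape(-1,2)
    m=np.zeros((400,640),np.uint8); cv2.fillConvexPoly(m,np.int32(np.round(p*256)),255,cv2.LINE_AA,8); return m/255.
def fit(views,x0,dims):
    def cost(q):
        r=0
        for s,m in views:
            a=sil(s,cub(q[0],q[1],q[2],*dims)); r+=1-np.minimum(a,m).sum()/np.maximum(a,m).sum()
        return r/len(views)
    best=min((minimize(cost,[x0[0],x0[1],w],method='Nelder-Mead',options=dict(initial_simplex=[[x0[0],x0[1],w],[x0[0]+.02,x0[1],w],[x0[0],x0[1]+.02,w],[x0[0],x0[1],w+.15]],maxiter=200)) for w in(-.25,0,.25)),key=lambda r:r.fun)
    return best.x,best.fun
def mask(q,cam,uv):
    for d in models.trace(q,cam):
        l,t,r,b=d['extent']
        if l-5<uv[0]<r+5 and t-5<uv[1]<b+5: return d['mask'].astype(float)
E
python3 - <<'E'
from h import *
a=eyes.snapshot('scene');b=eyes.snapshot('top')
save(b,'t1')
for q,uv1,uv2,d in(('slide_box',(270,215),(257,231),(.036,.046,.088)),('tube_rack',(288,192),(282,163),(.1,.128,.059))):
    m1=mask(q,'scene',uv1);m2=mask(q,'top',uv2)
    x0=at(b,*uv2,d[2])
    print(q,x0, m1 is None,m2 is None)
    if m2 is not None: print('top',fit([(b,m2)],x0,d))
    if m1 is not None and m2 is not None:print('both',fit([(a,m1),(b,m2)],x0,d))
for n,u,v in(('pink',255,279),('smallrack',329,303),('fix',231,152),('red',381,269),('timer',337,151)): print(n,at(b,u,v,.05).round(3))
i=cv2.cvtColor(b['color'],cv2.COLOR_RGB2BGR)[125:330,200:400]
cv2.imwrite('pics/c.png',cv2.resize(i,None,fx=2.9,fy=2.9,interpolation=cv2.INTER_CUBIC))
E
```

```text
slide_box [0.52327951 0.35346342 0.088     ] False False
top (array([0.52814697, 0.35802366, 0.51411117]), np.float64(0.1876128085831601))
both (array([0.52636455, 0.35700836, 0.20490421]), np.float64(0.3152093268566118))
tube_rack [0.67707248 0.30024776 0.059     ] False False
top (array([ 0.68509131,  0.30117124, -0.05158504]), np.float64(0.06543222869772258))
both (array([ 0.68547721,  0.30044548, -0.08400114]), np.float64(0.18459330921962075))
pink [0.424 0.362 0.05 ]
smallrack [0.37  0.204 0.05 ]
fix [0.707 0.414 0.05 ]
red [0.439 0.089 0.05 ]
timer [0.705 0.177 0.05 ]
```

View pics/c.png

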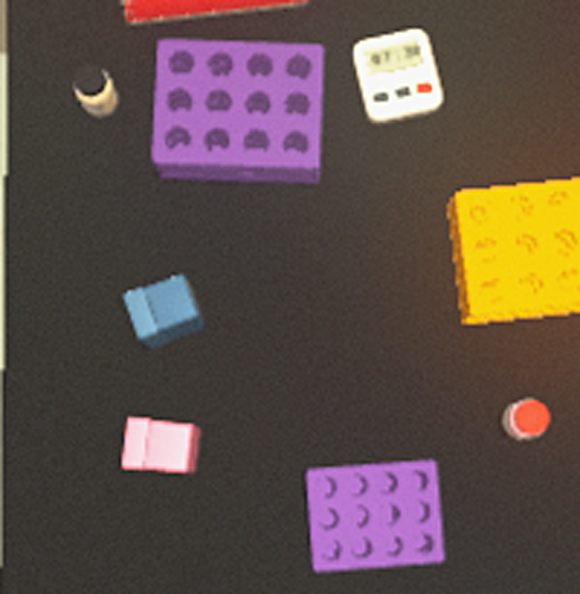

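The crop confirms it. The blue box is at crop (162,306), lid strip on the left, turned about +14°, and the larger purple rack with it is at crop (238,105). The pink box at (160,445) and the small rack at (375,515) are the look-alikes. I'm moving to the left of the box, above it.

>>> drive_tool:
  series:
    - [[1, -3.65, -0.74, 0, 0, 0, 0], [1, -3.65, -0.74, 0, 0, 0, 0], [1, -3.65, -0.74, 0, 0, 0, 0], [1, -3.65, -0.74, 0, 0, 0, 0], [1, -3.65, -0.74, 0, 0, 0, 0], [1, -3.65, -0.74, 0, 0, 0, 0], [1, -3.65, -0.74, 0, 0, 0, 0], [1, -3.65, -0.74, 0, 0, 0, 0]]

```text
time: 1.57
tool_pos: [0.4426, 0.4581, 0.2314]
eef_rot: [0.0, 0.144, 0.99, 0.0]
wrist_force: [0.1, 0.6, -0.1]
gripper_width: 0.0001
grasp_force: 0.0
```

>>> drive_tool:
  series:
    - [[1, -3.65, -0.74, 0, 0, 0, 0], [1, -3.65, -0.74, 0, 0, 0, 0], [1, 0, 0, 0, 0, 0, -6.14], [1, 0, 0, 0, 0, 0, -6.14], [1, 0, 0, 0, 0, 0, -6.14], [1, 0, 0, 0, 0, 0, -6.14], [1, 0, 0, 0, 0, 0, -6.14], [1, 0, 0, 0, 0, 0, 0]]

```text
time: 2.23
tool_pos: [0.5069, 0.4242, 0.2312]
eef_rot: [-0.0, -0.125, 0.992, -0.0]
wrist_force: [0.2, -0.5, 0.8]
gripper_width: 0.0003
grasp_force: 0.0
```

```bash
cat >> h.py <<'E'
from scipy.spatial.transform import Rotation as Ro
def goto(x,y,z,yaw_deg):
    "tool-frame cm to go (shift first), and turn about tool z, so that tool y has world yaw"
    st=bot.state(); q=st['eef_rot']; R=Ro.from_quat([q[1],q[2],q[3],q[0]]).as_matrix()
    d=R.T@(np.array([x,y,z])-st['tool_pos'])*100
    yaw=np.degrees(np.arctan2(-R[0,1],R[1,1]))
    print('t',st['time'],'pos',st['tool_pos'].round(4),'yaw',yaw.round(2),'tilt',R[:,2].round(3),'F',st['wrist_force'].round(1))
    print('shift cm',d.round(2),'turn',round(-(yaw_deg-yaw),2))
E
python3 - <<'E'
from h import *
st=bot.state(); w=eyes.snapshot('wrist'); save(w,'w1')
goto(.507,.424,.07,14.2)
b=eyes.snapshot('top'); save(b,'t2')
# rack near-top edge and box corners (top view, from crop)
f=lambda u,v,z: at(b,200+u/2.9,125+v/2.9,z).round(4)
for u,v in((123,291),(186,275),(197,322),(140,337)): print('box',f(u,v,.088))
for u,v in((158,40),(323,44),(320,168),(152,162)): print('rack',f(u,v,.059))
E
```

```text
t 2.2833 pos [0.5068 0.4242 0.2313] yaw 14.05 tilt [-0.  0. -1.] F [-0.  -0.3  1.2]
shift cm [-1.000e-02 -3.000e-02  1.613e+01] turn -0.15
box [0.5359 0.3841 0.088 ]
box [0.5467 0.3383 0.088 ]
box [0.5121 0.3306 0.088 ]
box [0.5022 0.3718 0.088 ]
rack [0.7339 0.3609 0.059 ]
rack [0.7284 0.2339 0.059 ]
rack [0.6307 0.2384 0.059 ]
rack [0.6378 0.3658 0.059 ]
```

View pics/w1.png

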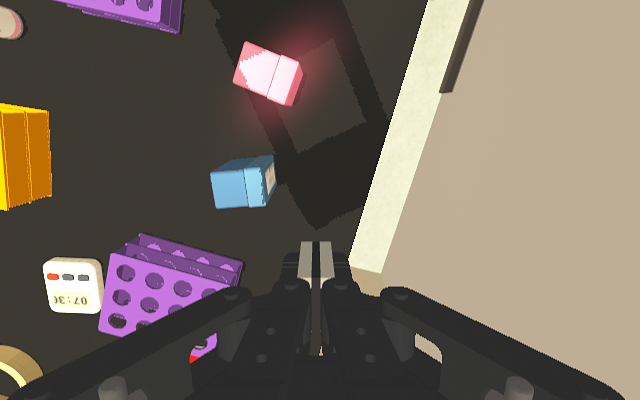

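The wrist view shows the shut fingers (315,260) to the left of the blue box (243,182), aligned with its lid face. The pink box (268,75) and the rack are clear. I'll descend next, then push near the top.

>>> drive_tool:
  series:
    - [[1, 0, 0, 3.5, 0, 0, 0], [1, 0, 0, 3.5, 0, 0, 0], [1, 0, 0, 3.5, 0, 0, 0], [1, 0, 0, 3.5, 0, 0, 0], [1, 0, 0, 2.1, 0, 0, 0], [1, 0, -1, 0, 0, 0, 0], [1, 0, -1, 0, 0, 0, 0], [1, 0, -0.5, 0, 0, 0, 0]]

```text
time: 3.0
tool_pos: [0.514, 0.399, 0.0717]
eef_rot: [0.001, -0.122, 0.992, 0.0]
wrist_force: [0.4, -0.8, -0.3]
gripper_width: 0.0001
grasp_force: 0.0
```

>>> drive_tool:
  series:
    - [[1, 0, -0.5, 0, 0, 0, 0], [1, 0, -0.5, 0, 0, 0, 0], [1, 0, -0.5, 0, 0, 0, 0], [1, 0, -0.5, 0, 0, 0, 0], [1, 0, -0.5, 0, 0, 0, 0], [1, 0, -0.5, 0, 0, 0, 0]]

```text
time: 3.5
tool_pos: [0.5205, 0.3705, 0.0706]
eef_rot: [0.0, -0.123, 0.992, 0.0]
wrist_force: [0.3, 0.2, -0.0]
gripper_width: 0.0003
grasp_force: 0.1
```

Run:
```python
from h import *
goto(.507,.424,.07,14.2)
w=eyes.snapshot('scene'); i=cv2.cvtColor(w['color'],cv2.COLOR_RGB2BGR)[140:300,200:400]
cv2.imwrite('pics/s2.png',cv2.resize(i,None,fx=3,fy=3))
```

```text
t 3.5 pos [0.5205 0.3705 0.0706] yaw 14.15 tilt [ 0.  0. -1.] F [ 0.3  0.2 -0. ]
shift cm [-0.    5.51  0.06] turn -0.05
```

View pics/s2.png

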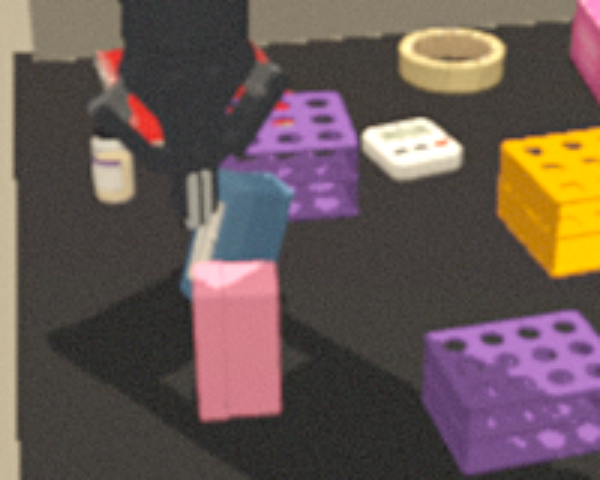

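The blue box at (255,215) is tilting to the right about its base edge, with the fingers (200,195) on the lid face. I'll carry on pushing past balance, then hold.

>>> drive_tool:
  series:
    - [[1, 0, -0.5, 0, 0, 0, 0], [1, 0, -0.5, 0, 0, 0, 0], [1, 0, -0.5, 0, 0, 0, 0], [1, 0, -0.4, 0, 0, 0, 0], [1, 0, 0, 0, 0, 0, 0], [1, 0, 0, 0, 0, 0, 0], [1, 0, 0, 0, 0, 0, 0], [1, 0, 0, 0, 0, 0, 0]]

```text
time: 4.22
tool_pos: [0.5249, 0.3527, 0.0703]
eef_rot: [0.0, -0.123, 0.992, 0.0]
wrist_force: [-0.0, 0.2, 0.9]
gripper_width: -0.0
grasp_force: 0.0
```

Run:
```python
from h import *
goto(.507,.424,.2,14.2)
w=eyes.snapshot('scene'); i=cv2.cvtColor(w['color'],cv2.COLOR_RGB2BGR)[140:300,200:400]
cv2.imwrite('pics/s3.png',cv2.resize(i,None,fx=3,fy=3))
```

```text
t 4.2167 pos [0.5249 0.3527 0.0703] yaw 14.16 tilt [-0.  0. -1.] F [-0.   0.2  0.9]
shift cm [-1.000e-02  7.350e+00 -1.297e+01] turn -0.04
```

View pics/s3.png

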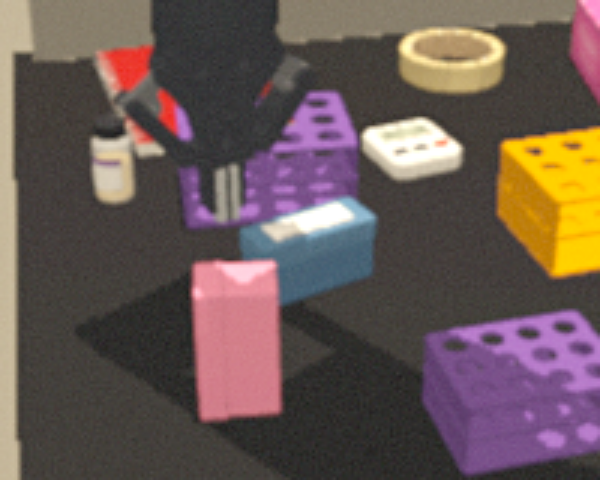

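The box fell to the right and lies at (310,245) with its lid (label) up. I'll retreat up and to the left, then measure it.

>>> drive_tool:
  series:
    - [[1, 0, 1.0, 0, 0, 0, 0], [1, 0, 1.0, -3, 0, 0, 0], [1, 0, 2, -3, 0, 0, 0], [1, 0, 2, -3, 0, 0, 0], [1, 0, 3, -2, 0, 0, 0], [0.47, 0, 3, 0, 0, 0, 0], [0.47, 0, 0, 0, 0, 0, 0], [0.47, 0, 0, 0, 0, 0, 0]]

```text
time: 4.93
tool_pos: [0.4946, 0.4709, 0.1804]
eef_rot: [0.0, -0.124, 0.992, 0.0]
wrist_force: [-0.5, 0.5, -0.6]
gripper_width: 0.0356
grasp_force: 0.0
```

Run:
```python
from h import *
b=eyes.snapshot('top'); a=eyes.snapshot('scene')
m2=mask('slide_box','top',proj(b,[.54,.29,.03])); m1=mask('slide_box','scene',proj(a,[.54,.29,.03]))
for v in ([(b,m2)],[(a,m1)],[(b,m2),(a,m1)]):
    if all(m is not None for _,m in v): print(fit(v,(.54,.29),(.036,.088,.046)))
mr=mask('tube_rack','top',proj(b,[.684,.30,.03]))
if mr is not None: print('rack',fit([(b,mr)],(.684,.30),(.1,.128,.059)))
goto(.477,.275,.1,14.2); print(bot.state()['gripper_width'])
i=cv2.cvtColor(b['color'],cv2.COLOR_RGB2BGR)[130:260,220:350]
cv2.imwrite('pics/c3.png',cv2.resize(i,None,fx=4.5,fy=4.5,interpolation=cv2.INTER_CUBIC))
```

```text
(array([0.55019462, 0.29497791, 0.35352273]), np.float64(0.1703992720585784))
(array([0.54971666, 0.29029437, 0.53508694]), np.float64(0.23911310838511968))
(array([0.55002545, 0.29356713, 0.36736178]), np.float64(0.21643346709386335))
rack (array([ 0.68494065,  0.30211677, -0.05675209]), np.float64(0.05337690058402589))
t 5.1833 pos [0.4956 0.4679 0.1797] yaw 14.1 tilt [-0.001 -0.001 -1.   ] F [-0.4 -1.  -0.1]
shift cm [  6.49 -18.25   7.99] turn -0.1
0.045274668321496854
```

View pics/c3.png

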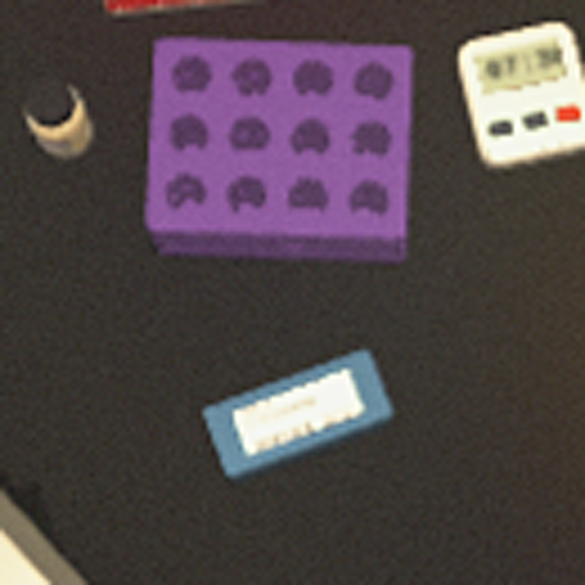

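The crop shows the box lying at (299,412), label and lid up, yaw about 20.5°, centre about (0.550, 0.294). The rack's near side is at (280,245), centred about (0.635, 0.304), yaw -3°. Next I'll bring the half-open fingers behind its near long side.

>>> drive_tool:
  series:
    - [[0.47, 1.0, -3.77, 0, 0, 0, 0], [0.47, 1.0, -3.77, 0, 0, 0, 0], [0.47, 1.0, -3.77, 0, 0, 0, 0], [0.47, 1.0, -3.77, 0, 0, 0, 0], [0.47, 1.0, -3.77, 0, 0, 0, 0], [0.47, 0, 0, 0, 0, 0, -6.4], [0.47, 0, 0, 3.5, 0, 0, 0], [0.47, 0, 0, 3.5, 0, 0, 0]]

```text
time: 5.85
tool_pos: [0.4953, 0.2731, 0.1117]
eef_rot: [0.003, -0.177, 0.984, 0.001]
wrist_force: [0.6, 0.6, -0.9]
gripper_width: 0.0453
grasp_force: 0.0
```

Run:
```python
from h import *
goto(.494,.273,.018,20.5)
```

```text
t 5.85 pos [0.4953 0.2731 0.1117] yaw 20.43 tilt [ 0.005  0.003 -1.   ] F [ 0.6  0.6 -0.9]
shift cm [0.18 0.03 9.37] turn -0.07
```

>>> drive_tool:
  series:
    - [[0.47, 0, 0, 3.5, 0, 0, 0], [0.47, 0, 0, 3.5, 0, 0, 0], [0.47, 0, 0, 2.1, 0, 0, 0], [0.47, -1, 0, 0, 0, 0, 0], [0.47, -1, 0, 0, 0, 0, 0], [0.47, -0.5, 0, 0, 0, 0, 0], [0.47, -0.5, 0, 0, 0, 0, 0], [0.47, 0, 0, 0, 0, 0, 0]]

```text
time: 6.52
tool_pos: [0.5238, 0.2854, 0.0212]
eef_rot: [0.002, -0.178, 0.984, 0.001]
wrist_force: [-0.7, -0.0, -0.5]
gripper_width: 0.0451
grasp_force: 0.0
```

>>> drive_tool:
  series:
    - [[0.47, -0.5, 0, 0, 0, 0, 2.5], [0.47, -0.5, 0, 0, 0, 0, 2.5], [0.47, -0.5, 0, 0, 0, 0, 2.5], [0.47, -0.5, 0, 0, 0, 0, 2.5], [0.47, -0.5, 0, 0, 0, 0, 2.5], [0.47, -0.5, 0, 0, 0, 0, 2.5], [0.47, 0, 0, 0, 0, 0, 0]]

```text
time: 7.1
tool_pos: [0.5516, 0.2923, 0.0206]
eef_rot: [0.001, -0.047, 0.999, 0.001]
wrist_force: [-1.0, -0.6, 0.2]
gripper_width: 0.0454
grasp_force: 0.0
```

Run:
```python
from h import *
goto(.588,.304,.018,-3)
a=eyes.snapshot('scene'); w=eyes.snapshot('top')
i=cv2.cvtColor(a['color'],cv2.COLOR_RGB2BGR)[150:280,200:360];j=cv2.cvtColor(w['color'],cv2.COLOR_RGB2BGR)[130:260,220:340]
cv2.imwrite('pics/p4.png',cv2.resize(np.hstack([i,j]),None,fx=2.8,fy=2.8,interpolation=cv2.INTER_CUBIC))
```

```text
t 7.1 pos [0.5516 0.2923 0.0206] yaw 5.44 tilt [ 0.002  0.001 -1.   ] F [-1.  -0.6  0.2]
shift cm [-3.74  0.82  0.27] turn 8.44
```

View pics/p4.png

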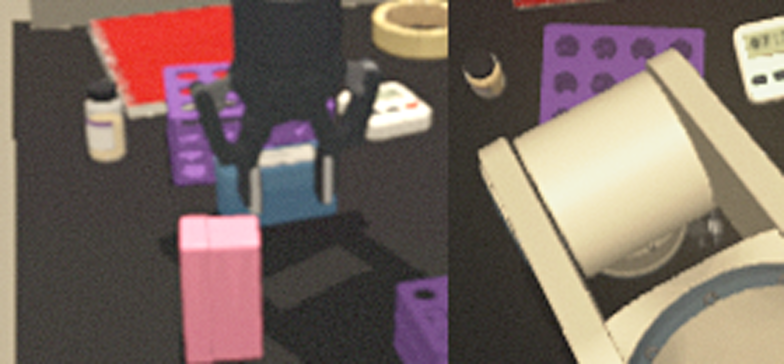

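The left half shows the fingers (253,185) and (325,180) on the near side of the box (276,185), which is moving towards the rack and straightening. In the right half the arm hides it from above. I'll continue pushing.

>>> drive_tool:
  series:
    - [[0.47, -0.5, 0, 0, 0, 0, 1.7], [0.47, -0.5, 0, 0, 0, 0, 1.7], [0.47, -0.5, 0, 0, 0, 0, 1.7], [0.47, -0.5, 0, 0, 0, 0, 1.7], [0.47, -0.5, 0, 0, 0, 0, 1.6], [0.47, -0.4, 0, 0, 0, 0, 0], [0.47, -0.2, 0, 0, 0, 0, 0], [0.47, 0, 0, 0, 0, 0, 0]]

```text
time: 7.87
tool_pos: [0.5816, 0.2924, 0.0194]
eef_rot: [0.0, 0.024, 1.0, 0.0]
wrist_force: [0.6, 0.5, 0.1]
gripper_width: 0.0454
grasp_force: 0.0
```

>>> drive_tool:
  series:
    - [[0.47, -0.2, 0, 0, 0, 0, 0], [0.47, -0.1, 0, 0, 0, 0, 0], [0.47, 0, 0, 0, 0, 0, 0]]

```text
time: 8.12
tool_pos: [0.5842, 0.2922, 0.0192]
eef_rot: [-0.0, 0.025, 1.0, -0.0]
wrist_force: [-0.1, 0.3, -0.4]
gripper_width: 0.0451
grasp_force: 0.0
```

>>> drive_tool:
  series:
    - [[0.47, -0.1, 0, 0, 0, 0, 0], [0.47, -0.1, 0, 0, 0, 0, 0], [0.47, 0, 0, 0, 0, 0, 0]]

```text
time: 8.37
tool_pos: [0.5843, 0.2922, 0.0192]
eef_rot: [-0.002, 0.025, 1.0, -0.0]
wrist_force: [-7.8, 1.5, 5.8]
gripper_width: 0.0454
grasp_force: 4.2
```

Contact made (7.8 N, at about the expected spot). One small press to seat it, then I back off and look.

>>> drive_tool:
  series:
    - [[0.47, -0.1, 0, 0, 0, 0, 0], [0.47, 0, 0, 0, 0, 0, 0], [0.47, 0, 0, 0, 0, 0, 0]]

```text
time: 8.62
tool_pos: [0.5844, 0.2921, 0.0192]
eef_rot: [-0.003, 0.025, 1.0, -0.0]
wrist_force: [-12.1, 2.6, 8.2]
gripper_width: 0.0453
grasp_force: 6.1
```

>>> drive_tool:
  series:
    - [[0.47, 1, 0, 0, 0, 0, 0], [0.47, 2, 0, 0, 0, 0, 0], [0.47, 2, 0, -1, 0, 0, 0], [0.47, 0, 0, -4, 0, 0, 0], [0.47, 0, 0, -4, 0, 0, 0], [0.47, 0, 0, -4, 0, 0, 0], [0.47, 3, -3, -3, 0, 0, 0], [0.47, 3, -3, 0, 0, 0, 0]]

```text
time: 9.28
tool_pos: [0.4853, 0.2462, 0.179]
eef_rot: [0.005, 0.024, 1.0, 0.003]
wrist_force: [0.3, -0.1, -0.1]
gripper_width: 0.0453
grasp_force: 0.0
```

>>> drive_tool:
  series:
    - [[0.47, 0, 4, 0, 0, 0, 0], [0.47, 0, 4, 0, 0, 0, 0], [0.47, 0, 4, 0, 0, 0, 0], [0.47, 0, 4, 0, 0, 0, 0], [0.47, 0, 4, 0, 0, 0, 0], [0.47, 0, 4, 0, 0, 0, 0], [0.47, 0, 3, 0, 0, 0, 0], [0.47, 0, 0, 0, 0, 0, 0]]

```text
time: 9.95
tool_pos: [0.4941, 0.5192, 0.1732]
eef_rot: [0.001, 0.023, 1.0, 0.002]
wrist_force: [-0.8, -1.2, -0.2]
gripper_width: 0.045
grasp_force: 0.0
```

Run:
```python
from h import *
goto(.588,.304,.018,-3)
b=eyes.snapshot('top'); a=eyes.snapshot('scene')
m2=mask('slide_box','top',proj(b,[.617,.30,.03]))
if m2 is not None: print(fit([(b,m2)],(.617,.30),(.036,.088,.046)))
mr=mask('tube_rack','top',proj(b,[.684,.30,.03]))
if mr is not None: print('rack',fit([(b,mr)],(.684,.30),(.1,.128,.059)))
i=cv2.cvtColor(a['color'],cv2.COLOR_RGB2BGR)[150:280,200:360];j=cv2.cvtColor(b['color'],cv2.COLOR_RGB2BGR)[120:250,220:340]
cv2.imwrite('pics/p5.png',cv2.resize(np.hstack([i,j]),None,fx=2.8,fy=2.8,interpolation=cv2.INTER_CUBIC))
```

```text
t 9.95 pos [0.4941 0.5192 0.1732] yaw -2.67 tilt [ 0.002  0.003 -1.   ] F [-0.8 -1.2 -0.2]
shift cm [-10.36 -21.11  15.46] turn 0.33
rack (array([ 0.68505436,  0.30115447, -0.06334737]), np.float64(0.12304177933322513))
```

View pics/p5.png

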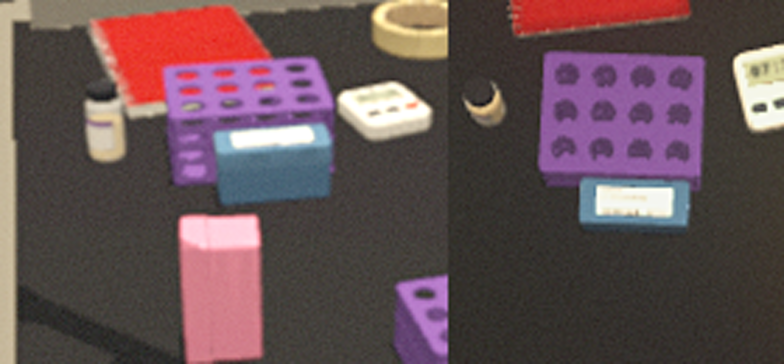

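The box lies flush on the rack's near side, lid up (box top view (635,202), rack centre (622,118)), and nothing else has moved. It sits about 12 mm right of the middle, so I'll nudge its right end left along the rack, then press again.

>>> drive_tool:
  series:
    - [[1, -1.47, -3.43, 0, 0, 0, 0.3], [1, -1.47, -3.43, 0, 0, 0, 0], [1, -1.47, -3.43, 0, 0, 0, 0], [1, -1.47, -3.43, 0, 0, 0, 0], [1, -1.47, -3.43, 0, 0, 0, 0], [1, -1.47, -3.43, 0, 0, 0, 0], [1, -1.47, -3.43, 0, 0, 0, 0], [1, -1.47, -3.43, 0, 0, 0, 0]]

```text
time: 10.82
tool_pos: [0.5971, 0.2299, 0.1738]
eef_rot: [0.0, 0.028, 1.0, -0.0]
wrist_force: [0.0, 0.6, -0.8]
gripper_width: -0.0002
grasp_force: 0.0
```

>>> drive_tool:
  series:
    - [[1, -1.47, -3.43, 0, 0, 0, 0], [1, 0, 0, 0, 0, 0, 0], [1, 0, 0, 0, 0, 0, 0]]

```text
time: 11.07
tool_pos: [0.6101, 0.195, 0.1737]
eef_rot: [0.0, 0.03, 1.0, -0.0]
wrist_force: [-0.2, 0.1, -1.9]
gripper_width: -0.0
grasp_force: 0.0
```

Run:
```python
from h import *
goto(.6117,.204,.022,-3)
```

```text
t 11.0667 pos [0.6101 0.195  0.1737] yaw -3.41 tilt [ 0. -0. -1.] F [-0.2  0.1 -1.9]
shift cm [-0.11  0.91 15.17] turn -0.41
```

>>> drive_tool:
  series:
    - [[1, 0, 0, 3.8, 0, 0, -0.4], [1, 0, 0, 3.8, 0, 0, 0], [1, 0, 0, 3.8, 0, 0, 0], [1, 0, 0, 3.7, 0, 0, 0], [1, 0, 1, 0, 0, 0, 0], [1, 0, 1, 0, 0, 0, 0], [1, 0, 1, 0, 0, 0, 0], [1, 0, 0.5, 0, 0, 0, 0]]

```text
time: 11.73
tool_pos: [0.6134, 0.236, 0.0254]
eef_rot: [0.002, 0.023, 1.0, 0.001]
wrist_force: [-0.0, -0.6, 0.1]
gripper_width: 0.0002
grasp_force: 0.3
```

>>> drive_tool:
  series:
    - [[1, 0, 0.3, 0, 0, 0, 0], [1, 0, 0.3, 0, 0, 0, 0], [1, 0, 0.3, 0, 0, 0, 0], [1, 0, 0.3, 0, 0, 0, 0], [1, 0, 0.3, 0, 0, 0, 0], [1, 0, 0, 0, 0, 0, 0]]

```text
time: 12.23
tool_pos: [0.6124, 0.2484, 0.0225]
eef_rot: [0.0, 0.024, 1.0, 0.0]
wrist_force: [0.0, 0.8, -0.3]
gripper_width: 0.0002
grasp_force: 0.0
```

Run:
```python
from h import *
goto(.6135,.246,.022,-3)
b=eyes.snapshot('top'); a=eyes.snapshot('scene')
i=cv2.cvtColor(a['color'],cv2.COLOR_RGB2BGR)[150:280,200:360];j=cv2.cvtColor(b['color'],cv2.COLOR_RGB2BGR)[120:250,220:340]
cv2.imwrite('pics/p6.png',cv2.resize(np.hstack([i,j]),None,fx=2.8,fy=2.8,interpolation=cv2.INTER_CUBIC))
m=mask('slide_box','scene',proj(a,[.617,.30,.02]))
if m is not None: print(fit([(a,m)],(.617,.30),(.036,.088,.046)))
# blue extents in scene, colour-based, vs expected centred / uncentred
c=a['color'][150:280,200:360].astype(int); bl=(c[...,2]>c[...,0]+25)&(c[...,1]>c[...,0]+10)
print('blue cols',200+np.where(bl[:, :].sum(0)>5)[0][[0,-1]])
for k in(-.0125,0): 
    p=np.array([proj(a,X) for X in cub(.6163+.052*(k+.0125),.2924+k+.0125,-.05,.036,.088,.046)]); print(k,p[:,0].min(),p[:,0].max())
```

```text
t 12.2333 pos [0.6124 0.2484 0.0225] yaw -2.75 tilt [ 0.  0. -1.] F [ 0.   0.8 -0.3]
shift cm [-0.12 -0.23  0.05] turn 0.25
(array([ 0.61649611,  0.30519191, -0.11366479]), np.float64(0.13415305500156594))
blue cols [270 311]
-0.0125 274.5271166566753 317.42649895275116
0 268.74590239178326 311.6280667039205
```

The blue extents (cols 270–311) match the centred prediction (269–312). I'll retreat and press it flush once more from the near side.

>>> drive_tool:
  series:
    - [[1, 0, -1, 0, 0, 0, 0], [1, 0, -2, 0, 0, 0, 0], [1, 0, 0, -4, 0, 0, 0], [1, 0, 0, -4, 0, 0, 0], [1, 0, 0, -4, 0, 0, 0], [0.47, 2.7, 2.8, 0, 0, 0, 0], [0.47, 2.7, 2.8, 0, 0, 0, 0], [0.47, 2.7, 2.8, 0, 0, 0, 0]]

```text
time: 13.05
tool_pos: [0.5338, 0.3055, 0.1433]
eef_rot: [0.001, 0.025, 1.0, 0.0]
wrist_force: [0.7, 1.0, -0.6]
gripper_width: 0.0357
grasp_force: 0.0
```

Run:
```python
from h import *
goto(.54,.306,.02,-3)
```

```text
t 13.05 pos [0.5338 0.3055 0.1433] yaw -2.88 tilt [ 0.001  0.001 -1.   ] F [ 0.7  1.  -0.6]
shift cm [-0.6   0.07 12.33] turn 0.12
```

>>> drive_tool:
  series:
    - [[0.47, 0, 0, 4, 0, 0, 0], [0.47, 0, 0, 4, 0, 0, 0], [0.47, 0, 0, 4, 0, 0, 0], [0.47, -2, 0, 0.2, 0, 0, 0], [0.47, -2, 0, 0, 0, 0, 0], [0.47, -0.5, 0, 0, 0, 0, 0], [0.47, -0.3, 0, 0, 0, 0, 0], [0.47, 0, 0, 0, 0, 0, 0]]

```text
time: 13.72
tool_pos: [0.5822, 0.3029, 0.0205]
eef_rot: [0.0, 0.024, 1.0, 0.0]
wrist_force: [-0.3, -0.2, 0.5]
gripper_width: 0.0449
grasp_force: 0.0
```

>>> drive_tool:
  series:
    - [[0.47, -0.2, 0, 0, 0, 0, 0], [0.47, -0.2, 0, 0, 0, 0, 0], [0.47, 0, 0, 0, 0, 0, 0]]

```text
time: 13.97
tool_pos: [0.5848, 0.3031, 0.0205]
eef_rot: [-0.001, 0.024, 1.0, -0.0]
wrist_force: [-2.8, -0.6, 2.6]
gripper_width: 0.0452
grasp_force: 1.8
```

>>> drive_tool:
  series:
    - [[0.47, -0.1, 0, 0, 0, 0, 0], [0.47, -0.1, 0, 0, 0, 0, 0], [0.47, 0, 0, 0, 0, 0, 0], [0.47, 0, 0, 0, 0, 0, 0]]

```text
time: 14.3
tool_pos: [0.5849, 0.3031, 0.0205]
eef_rot: [-0.002, 0.024, 1.0, -0.001]
wrist_force: [-11.2, 1.5, 8.8]
gripper_width: 0.0453
grasp_force: 6.0
```

>>> drive_tool:
  series:
    - [[0.47, 1, 0, 0, 0, 0, 0], [0.47, 2, 0, 0, 0, 0, 0], [0.47, 2, 0, -1, 0, 0, 0], [0.47, 0, 0, -4, 0, 0, 0], [0.47, 0, 0, -4, 0, 0, 0], [0.47, 0, 0, -4, 0, 0, 0], [0.47, 1, 4, -1, 0, 0, 0], [0.47, 1, 4, 0, 0, 0, 0]]

```text
time: 14.97
tool_pos: [0.5244, 0.3867, 0.1655]
eef_rot: [0.004, 0.026, 1.0, 0.002]
wrist_force: [0.9, 0.1, -0.3]
gripper_width: 0.0455
grasp_force: 0.0
```

>>> drive_tool:
  series:
    - [[0.47, 0, 4, 0, 0, 0, 0], [0.47, 0, 4, 0, 0, 0, 0], [0.47, 0, 4, 0, 0, 0, 0], [0.47, 0, 2, 0, 0, 0, 0], [0.47, 0, 0, 0, 0, 0, 0], [0.47, 0, 0, 0, 0, 0, 0]]

```text
time: 15.47
tool_pos: [0.528, 0.5265, 0.1597]
eef_rot: [0.0, 0.023, 1.0, -0.0]
wrist_force: [-0.6, 0.1, 0.3]
gripper_width: 0.0455
grasp_force: 0.0
```

Run:
```python
from h import *
goto(.54,.5,.17,-3)
b=eyes.snapshot('top'); a=eyes.snapshot('scene')
i=cv2.cvtColor(a['color'],cv2.COLOR_RGB2BGR)[150:280,200:360];j=cv2.cvtColor(b['color'],cv2.COLOR_RGB2BGR)[120:250,220:340]
cv2.imwrite('pics/p7.png',cv2.resize(np.hstack([i,j]),None,fx=2.8,fy=2.8,interpolation=cv2.INTER_CUBIC))
```

```text
t 15.4667 pos [0.528  0.5265 0.1597] yaw -2.63 tilt [ 0. -0. -1.] F [-0.6  0.1  0.3]
shift cm [-1.33 -2.59 -1.03] turn 0.37
```

View pics/p7.png

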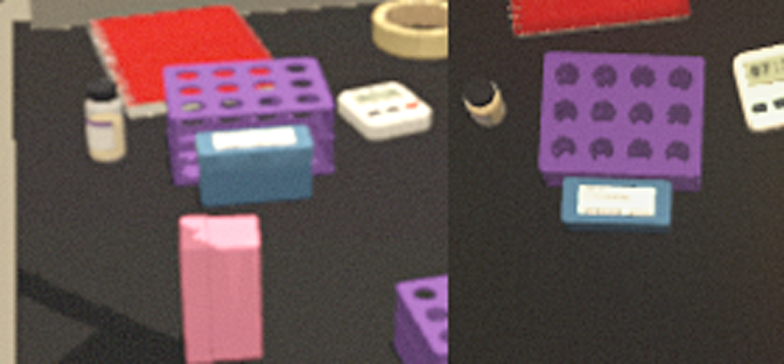

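The box lies lid up, flush and parallel on the rack's near side, and centred: box (616,203) against the rack's near edge, (540–700) with middle (620). The black-capped vial and the timer are where they were, and the arm is clear.

```bash
python3 -c "
from rig import ticket
print(ticket.sign_off())"
```

```text
the job is handed in; nothing more can be done
None
```

The blue slide box lies on its base with the lid up, flush against the near long side of the larger purple rack and about centred; the arm never went near the vials or timer, and I handed the job in at about 15.5 s.

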